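# Load the marker into the leaning marking head and lock its collar

### The job

Take the thick white marker out of the pen stand and drop it, nib down, into the leaning barrel of the marking head so that it sits fully home and is let go. Then swing the barrel's lock collar round by its lever until the lever lines up with the fixed locked-mark tooth, and leave it there. Leave the scriber in the stand and the other things on the bench where they are.

Things in the scene. Friction and masses are not known exactly. Their poses are not given: they have to be found in the camera images.
- marker: Thick white marker, a straight round stick 155 mm long: body 18 mm in diameter, 139 mm long, with a flat black top; under it a paler nib 16 mm long, 9 mm in diameter. 30 to 65 g. Loose; starts upright, nib down, in one of the stand's two holes (may lean up to 3 degrees). Origin: the nib's tip; z from nib to flat top.
- scriber: Bystander: steel scriber standing in the other hole of the stand; dark round handle 18 mm in diameter and 75 mm long at the bottom, slim 8 mm bare stem above it, 128 mm in all. Loose. Origin: centre of its lower end, z up.
- stand: Fixed aluminium pen stand, a block 70 (x) by 160 (y) by 55 mm high with two upright holes 21 mm wide and 50 mm deep at y = -45 and +45 mm in its frame. Origin: centre of its underside, z up.
- barrel: Fixed leaning aluminium barrel, 32 mm outside (41 at its lip), 95 mm long, bore 22 mm flaring to 31 at the mouth. Origin: centre of the mouth, 112 mm above the table; z along the bore, outwards and up, 28 degrees from vertical; x uphill (it leans to -x, towards the robot). A shoulder at the bottom stops the marker's body and lets the nib through; the marker then stands 50 mm out of the mouth.
- seat (a point): Point on the bore's axis, 105 mm below the mouth, where the nib's tip lies when the marker is home. Same axes as the barrel.
- collar (a joint): Angle of the lock collar about the barrel's axis, rad. It grows clockwise as seen looking into the mouth, range 0 to 2.5, no click or stop at the mark; the lever is exactly in line with the locked mark at 1.75. Starts between 0 and 0.7. Stiff: about 0.18 N m (2.5 N at the pin); stays where it is left.
- pin_top (a point): Centre of the top of the collar lever's pin: steel, round, 16 mm in diameter, 39 mm tall, parallel to the bore and 78 mm from its axis; top 25 mm above the mouth's level along the bore. It stands on a flat aluminium lever (16 mm wide, reaching 89 mm from the axis) of the black collar (52 mm in diameter, 7 to 29 mm below the mouth). z along the bore; turns with the collar.
- lock_mark (a point): Centre of the top of the locked mark: fixed steel tooth (10 by 12 mm) on the end of a bar that stands out uphill from the barrel below the lever's path; 109 mm from the bore's axis, 15 mm below the mouth's level along the bore. The collar is locked when the lever points straight at it. Axes as the barrel.
- lens: Bystander: black lens standing on the table, 48 mm in diameter, 64 mm tall. Loose. Origin: centre of its underside.
- clamp: Bystander: dark steel rod clamp with a round black knob, 45 by 32 by 50 mm tall, on the table. Loose. Origin: centre of its underside.
Things that resemble listed ones, but are neither listed nor needed, are in the scene too. What is shaped like the marker but red is not meant.

How it is judged (in metres and radians):
On the way, in this order (a step that is already met when the one before it is completed fails the run):
1. the marker is fully home in the barrel, nib down, and let go, with the collar not yet locked (distance between marker and seat below 0.009 m and angle between the z axis of marker and the z axis of barrel, either way round below 0.12 rad and contact force between the fingers and marker below 0.1 N), for 0.2 s.
2. the collar lever is in line with the locked mark (value of joint collar between 1.65 and 1.85 rad), for 0.2 s.
At the end, for the whole second after the job is handed in: The marker is home in the barrel (nib tip within 9 mm of the seat point, marker within 0.12 rad of the bore's axis, at rest) and the collar stands at 1.75 rad within 0.1 rad, the lever in line with the locked mark (all of step 2 and distance between marker and seat below 0.009 m and angle between the z axis of marker and the z axis of barrel, either way round below 0.12 rad and linear speed of marker below 0.02 m/s); the robot touches nothing.
It fails at once if the scriber is moved more than 25 mm or leaves the stand (distance of scriber from where it was at the start of the episode above 0.025 m).
It fails at once if the lens is moved more than 25 mm or knocked over (distance of lens from where it was at the start of the episode above 0.025 m or angle between lens's own z axis and vertical above 0.4 rad).
It fails at once if the clamp is moved more than 25 mm (distance of clamp from where it was at the start of the episode above 0.025 m).
It also fails if it takes over 54 s, if anything falls off the work surface, if the arm or the gripper's body presses on something with over 40 N, if the wrist force passes 120 N, or if a joint passes its speed limit or range.

### The arm

A 7-joint arm with a two-finger parallel gripper is mounted at the origin on the work surface. World frame = base frame: x ahead of the robot, y to its left, z up, the work surface at z = 0. Lengths are in mm, angles in degrees, forces in N, time in s.
With the tool pointing down it reaches from about 425 to 975 mm from the base axis. Payload 16.7 kg.
Tool frame: the origin (TCP) lies midway between the tips of the shut fingers; the grasp point (between the pads) lies 19 mm behind it; z points along the fingers, y is the line along which they close (so a half turn about z gives the same grasp; the last joint's range is limited). The gripper opens to 85 mm and grips with 20 to 120 N. Pads are 22 mm wide; open, the fingers measure 114 mm over their backs; the gripper's body (76 mm by 85 mm) begins 54 mm behind the grasp point. The pads swing forward as they close: fully open they stand 13 mm farther back than shut.
Start: joints at [-77.206, 24.414, 4.234, 92.017, -1.954, 63.644, -3.845], TCP at [245.854, 628.595, 231.302] pointing down, gripper open.
Joint ranges: [-163.25, 163.25], [-28.42, 122.38], [-70.27, 78.77], [12.13, 141.07], [-58.53, 238.53], [9.26, 117.41], [-156.51, 156.51]. Speed limits (degrees/s): [108.29, 108.29, 136.94, 136.94, 172.46, 172.46, 172.46].

### API

Orientations are given as [roll, pitch, yaw] about the fixed x, y, z axes, in that order (R = Rz(yaw) Ry(pitch) Rx(roll)).
In Python, from station import get_obs, imaging, job gives the robot as it stands.
- The arm moves only by the tool drive_tool, never from a script. Its argument "steps" is one flat list of numbers, 5 for each row, row after row: the finger opening in cm, from 0 to 8.54, then the shift along the tool's x, y, z in cm, then the turn about the tool's z in rad. A call has 1 to 8 rows; each row shifts and turns the commanded pose from where the row before left it, along the tool's axes as they then stand; what a row does not reach is not made up. A row lasts 1/10 s, in which the tool goes at most 50 mm and 8.59 degrees, less where a joint would pass 70% of its speed; a pose out of reach is approached as far as the arm can. A call is refused whole if a number of a shift passes 5 or a number of a turn 0.15, either way. A call with a gripper value outside its range is refused whole. The fingers move at their own pace and stop on an object; "newtons" is the grip in N (left out, the last holds). Time passes only in rows, so rows that do not move let the fingers close. It gives the time, the measured TCP pose, the force, the opening and the grip force at its end, in the units of the state.
- get_obs(): the state, without advancing time (a new reading comes with each control period).
- imaging.grab_frame(name): name is "side" or "top" or "wrist"; returns (picture, depth): 420x560x3 uint8, red, green, blue; 420x560 float32, mm along the optical axis (not along the pixel's ray), 0 where there is no reading.
- imaging.get_calibration(name): a dict with "vertical_fov" (degrees; the focal length in pixels is half the picture's height over the tangent of half this angle, whatever the lens; pixels are square), "cx", "cy" (the principal point, pixels), "extrinsics" (4x4, takes a point from world to camera coordinates). Camera axes: x right, y down, z forward; pixel columns grow to the right and rows downward; lengths in mm; the calibration is good to about 2 mm. A picture is of the moment at which its call begins: read the wrist's pose just before it. get_calibration takes no time and is no camera call; for the wrist camera it gives the pose at the moment of the call.
- job.hand_in(): hands the job in; it is judged then, once.
The state is a dict: "time_s": time; "joint_pos": joint angles; "joint_vel": joint speeds; "tau": joint torques, N m; "eef_pos": TCP position; "tcp_rot": TCP orientation; "contact_force": force on the tool from outside, world axes, zero at the start; "ft_torque": the same for the moment, N m; "gripper_width": opening from 0.0 (shut) to 1.0 (fully open); "finger_force": force on a finger pad.
Only numpy, scipy, OpenCV 4.12 (cv2) and the standard library are available. Lean on these libraries where they do the work, as an engineer would, in place of code of your own. Each camera call takes 0.05 s, during which the arm holds its last target. There are 200 camera calls.

## Working session

There is one attempt and no reset: what is moved stays moved. The work goes in short steps, Python scripts to look and compute and a tool call to move; the robot and the scene stay as the last step left them, time stands still between calls to the robot, and variables do not carry over. Pictures are saved under pics/ and viewed, at most 10 in all, crops included, and the job is handed in when it is done.

Besides the shell and the picture viewer there is one more tool, called after "Emit:" as name(argument=value, ...) on one line, values as JSON. drive_tool: Moves the arm, as the interface text tells. Its arguments: {"type":"object","properties":{"steps":{"type":"array","items":{"type":"number"}},"newtons":{"type":"number"}},"required":["steps"]}

```bash
ls; mkdir -p pics; cat > h.py <<'E'
import numpy as np, cv2
from station import get_obs, imaging, job
def grab(n):
    c=imaging.get_calibration(n); p,d=imaging.grab_frame(n)
    h=p.shape[0]; f=h/2/np.tan(np.radians(c['vertical_fov'])/2)
    return p,d,(f,c['cx'],c['cy'],np.array(c['extrinsics']))
def world(c,u,v,z):
    f,cx,cy,E=c; p=np.stack([(u-cx)/f*z,(v-cy)/f*z,np.asarray(z)*1.0],-1)
    return (p-E[:3,3])@E[:3,:3]
def cloud(d,c):
    v,u=np.mgrid[:d.shape[0],:d.shape[1]]
    return world(c,u,v,d)
def proj(c,P):
    f,cx,cy,E=c; q=E[:3,:3]@np.asarray(P)+E[:3,3]; return q[0]/q[2]*f+cx,q[1]/q[2]*f+cy
E
python3 - <<'E'
from h import *
o=get_obs(); print({k:np.round(v,3) if not isinstance(v,str) else v for k,v in o.items()})
for n in('side','top','wrist'):
    p,d,c=grab(n); cv2.imwrite(f'pics/{n}0.png',p[...,::-1]); np.savez(f'{n}0.npz',p=p,d=d,E=c[3],k=c[:3])
    print(n,c,imaging.get_calibration(n).keys())
E
```

```text
pics
{'time_s': np.float64(0.0), 'joint_pos': array([-77.206,  24.45 ,   4.232,  92.052,  -1.954,  63.644,  -3.844]), 'joint_vel': array([-0.075,  0.067,  0.047, -0.077, -0.003, -0.021, -0.153]), 'tau': array([ 0.0000e+00, -9.4982e+01,  3.7610e+00, -4.6353e+01,  1.9000e-02,
        1.0000e-02, -0.0000e+00]), 'eef_pos': array([245.724, 628.239, 230.607]), 'tcp_rot': array([-1.79926e+02,  6.00000e-03,  1.58639e+02]), 'contact_force': array([-1.235, -0.273,  0.076]), 'ft_torque': array([ 0.002, -0.036,  0.003]), 'finger_force': np.float64(0.0), 'gripper_width': np.float64(1.001)}
side (np.float64(544.2369206219902), 270.86554838802243, 201.83356710240355, array([[ 8.32138251e-01, -5.54347040e-01,  1.56617419e-02,
        -5.95506684e+02],
       [-3.19863073e-01, -5.02838420e-01, -8.03020011e-01,
         2.72074346e+02],
       [ 4.53027092e-01,  6.63214055e-01, -5.95746231e-01,
         7.86594821e+02],
       [ 0.00000000e+00,  0.00000000e+00,  0.00000000e+00,
         1.00000000e+00]])) dict_keys(['vertical_fov', 'cx', 'cy', 'extrinsics'])
top (np.float64(405.99466805274693), 278.14
[... 202 characters left out ...]

       [ 1.55865496e-01, -2.30408975e-02, -9.87509526e-01,
         7.60771077e+02],
       [ 0.00000000e+00,  0.00000000e+00,  0.00000000e+00,
         1.00000000e+00]])) dict_keys(['vertical_fov', 'cx', 'cy', 'extrinsics'])
wrist (np.float64(313.02557200508454), 281.3022151054618, 204.69814830110832, array([[ 3.65063119e-01,  9.30981132e-01, -1.74700253e-03,
        -6.73615423e+02],
       [ 8.92440294e-01, -3.49414624e-01,  2.85411530e-01,
        -3.57102415e+01],
       [ 2.65102321e-01, -1.05752319e-01, -9.58403468e-01,
         3.80727012e+02],
       [ 0.00000000e+00,  0.00000000e+00,  0.00000000e+00,
         1.00000000e+00]])) dict_keys(['vertical_fov', 'cx', 'cy', 'extrinsics'])
```

View pics/side0.png

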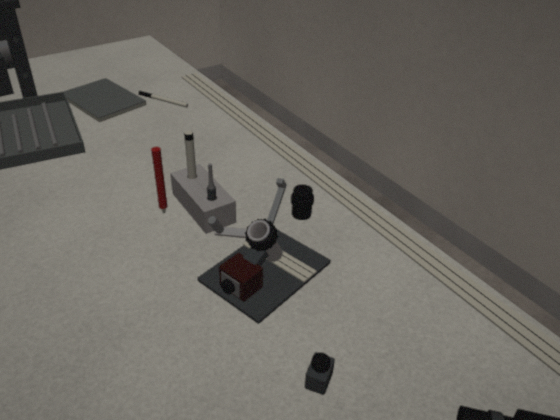

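View pics/top0.png

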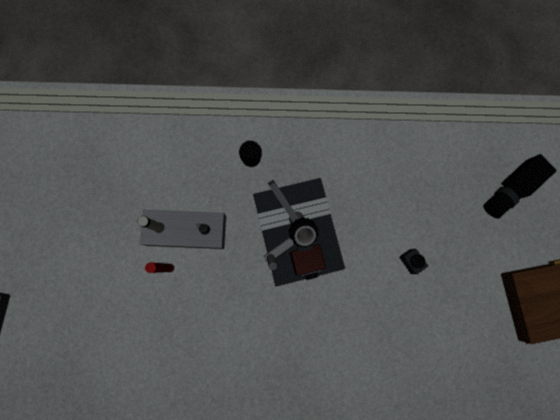

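The side view shows the marker's top at (190,135), the scriber at (211,185), the barrel mouth at (261,234), the lever pin at (215,225), the mark tooth at (281,183) and the lens at (302,201). In the top view the marker's top is at (144,221), the mouth at (305,236), the pin at (271,262) and the tooth at (273,184).

```bash
python3 - <<'E'
from h import *
def L(n):
    z=np.load(n+'0.npz'); c=(*z['k'],z['E']); return z['p'],z['d'],c,cloud(z['d'],c)
def near(n,u,v,r,f,name):
    p,d,c,W=D[n]; q=W[v-r:v+r+1,u-r:u+r+1].reshape(-1,3); dd=d[v-r:v+r+1,u-r:u+r+1].ravel()
    q=q[dd>0]; q=q[f(q)]; print(n,name,len(q),q.mean(0).round(1) if len(q) else '',np.ptp(q,axis=0).round(1) if len(q) else '')
D={n:L(n) for n in('side','top')}
for n in D: print(n,'table z',np.median(D[n][3][300:400,100:200,2]))
hz=lambda a,b:(lambda q:(q[:,2]>a)&(q[:,2]<b))
near('top',144,221,10,hz(145,175),'marker top'); near('side',189,137,10,hz(150,175),'marker top')
near('top',271,262,14,hz(90,200),'pin'); near('side',215,224,12,hz(90,200),'pin')
near('top',273,184,8,hz(120,200),'tooth'); near('side',281,183,8,hz(100,200),'tooth')
near('top',305,236,18,hz(95,140),'mouth'); near('side',261,234,18,hz(95,140),'mouth')
near('top',203,229,6,hz(80,160),'scriber')
near('top',250,153,14,hz(50,80),'lens')
near('top',415,260,14,hz(30,60),'clamp')
near('top',180,229,45,hz(50,58),'stand top')
# height map prints round the pin, mouth and tooth (top)
W=D['top'][3]
np.set_printoptions(linewidth=250)
print(W[240:282:3,256:300:3,2].round().astype(int))
print(W[176:216:3,264:300:3,2].round().astype(int))
print(W[218:256:3,286:325:3,2].round().astype(int))
E
```

```text
side table z -0.3565152555613203
top table z 0.3328364400621876
top marker top 117 [624.7 164.6 158.4] [18.4 18.5 17.5]
side marker top 67 [623.6 163.8 157.2] [17.6 18.5 10.9]
top pin 144 [563.3 -57.8 108.8] [39.3 33.6 33.8]
side pin 148 [557.9 -60.5 108.3] [34.9 17.  31.9]
top tooth 102 [694.2 -58.8 136.8] [22.3 24.2 28.3]
side tooth 117 [695.2 -57.6 136.8] [20.3 15.3 25.4]
top mouth 599 [ 616.3 -113.7  107.8] [51.2 58.1 27.3]
side mouth 639 [ 616.5 -117.2  105.9] [71.2 61.3 26.2]
top scriber 72 [622.4  73.5 100.7] [15.5 13.4 54.7]
top lens 349 [783.1 -10.   62.4] [41.3 45.2 17.7]
top clamp 371 [ 567.8 -346.9   42.4] [50.3 49.2 23.9]
top stand top 2526 [623.1 117.9  55.1] [121.2 161.    7.9]
[[  2   1   0  13  11  10   7  11  10  13  97  95  97 102 107]
 [  0   1   2   7  10   8   9  11  86  96  94  92  92  96  97]
 [  0   0   3   1  11   7  10  91  90  94  92  93  10  11  66]
 [  1  -1  -3   2  10   9  91  90  90  88  88   9  10  54  59]
 [ -1  -2   1  -2  82  88  85  88  86   9  10  12  60  58  58]
 [  0  -1   2  85  93  97  91  85   9  12  10  10  58  60  60]
 [  1   0   2  85 10
[... 1215 characters left out ...]
97  99 104 106 101  10  10  10   9  13]
 [ 13  12  63 103 110 115 118 117 114 101  10  13  13]
 [ 11  10 108 112 117 117 115 114 114 114  14  10   8]
 [ 10  12 113 115 116 120 121 120 120 110 108  12  12]
 [ 10 103 110 110 118  62  67  78 106 117 106  11  10]
 [ 10  10 108 114 103  73  77  86 104 113 105  10  11]
 [ 12  12 108 113 105  89  88  91 100 110 103  11  12]
 [ 93  99 104 102 108 101  96 101 105 107  94  10  10]
 [ 95  94  93 103 106 105 103 104 104  98  10   8  11]
 [ 92  90   8  10  92 100  95  96  60  56  56  58   9]
 [ 90  12  13  11  62  61  60  61  59  57  59  57  11]
 [ 11  11  57  60  60  57  58  58  58  56  58  58   8]
 [ 10  12  55  59  59  56  62  58  56  57  59  55  58]]
```

```bash
python3 - <<'E'
from h import *
p=np.load('top0.npz')['p'][170:285,130:330]; q=np.load('side0.npz')['p'][120:280,150:340]
a=cv2.resize(p,(800,460),interpolation=cv2.INTER_CUBIC); cv2.imwrite('pics/crop_top.png',np.clip(a[...,::-1]*1.8,0,255))
E
```

```text
[ WARN:0@0.376] global loadsave.cpp:1063 imwrite_ Unsupported depth image for selected encoder is fallbacked to CV_8U.
```

View pics/crop_top.png

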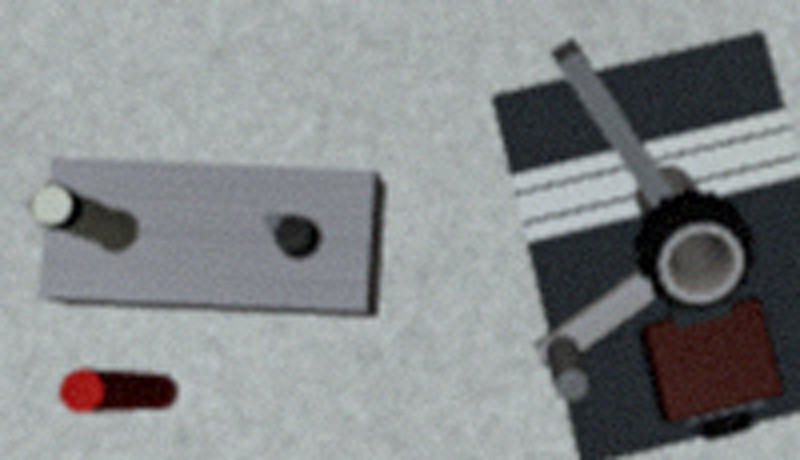

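The crop shows the mouth's centre at full-image pixel (305.5,235.2), the pin's top at (272.7,266.2) and the tooth's top at about (272,182).

```bash
cat >> h.py <<'E'
def ray(c,u,v,z):
    a=world(c,u,v,0.);b=world(c,u,v,1.); return a+(b-a)*(z-a[2])/(b[2]-a[2])
def frame(psi):
    p=np.radians(psi);s,k=np.sin(np.radians(28)),np.cos(np.radians(28))
    z=np.array([-s*np.cos(p),-s*np.sin(p),k]); x=np.array([k*np.cos(p),k*np.sin(p),s]); return np.stack([x,np.cross(z,x),z],1)
def pinpt(M,psi,q,h=25,r=78): t=1.75-q; return M+frame(psi)@[r*np.cos(t),r*np.sin(t),h]
E
python3 - <<'E'
from h import *
z=np.load('top0.npz'); c=(*z['k'],z['E']); W=cloud(z['d'],c)
zs=np.load('side0.npz'); cs=(*zs['k'],zs['E']); Ws=cloud(zs['d'],cs)
M=ray(c,305.5,235.2,112); T=ray(c,272,182,150); print('M',M,'T',T,'M side',ray(cs,260.5,233.5,112), 'T side',ray(cs,281,182,150))
v=T-M; psi=np.degrees(np.arctan2(v[1],v[0])); print(psi,np.hypot(*v[:2]),'exp',109*np.cos(.4887)+15*np.sin(.4887))
# fit bar/psi from cloud rim: points with z_barrel within 3 of the mouth plane
for n,A in(('top',W),('side',Ws)):
    P=A.reshape(-1,3); b=(P-M)@frame(psi); k=(np.abs(b[:,2])<3)&(np.hypot(b[:,0],b[:,1])<25); print(n,'rim',k.sum(),(b[k].min(0)+b[k].max(0))/2,b[k].mean(0))
    k=(np.abs(b[:,1])<25)&(b[:,0]>40)&(b[:,0]<120)&(b[:,2]>-45)&(b[:,2]<0)
    print(' bar y',np.polyfit(b[k,0],b[k,1],1)); k&=(b[:,2]>-18.5); print(' tooth',b[k].mean(0),k.sum())
    k=(b[:,2]>22)&(b[:,2]<28)&(np.abs(np.hypot(b[:,0],b[:,1])-78)<12); k&=b[:,0]<60; m=b[k].mean(0); print(' pintop',k.sum(),m,np.hypot(*m[:2]),'q',1.75-np.arctan2(m[1],m[0]))
for q in(0,.1,.2,.3,.5): print(q,proj(c,pinpt(M,psi,q)),pinpt(M,psi,q))
E
```

```text
M [ 608.6450694  -118.35078398  112.        ] T [699.20579814 -54.62467352 150.        ] M side [ 606.79171425 -128.98223491  112.        ] T side [689.63308425 -67.21148349 150.        ]
35.1334272650444 110.73510168262266 exp 103.2830648623053
top rim 135 [-0.04526502 -2.45917432 -0.03620702] [-1.00881755 -3.99231891 -0.43748677]
 bar y [ 0.05862954 -6.42051665]
 tooth [109.43568009   0.79054127 -17.15269784] 19
 pintop 0 [nan nan nan] nan q nan
side rim 136 [-0.39500892 -2.60854977 -0.05001064] [-1.69769498 -5.63480207 -0.51602255]
 bar y [ 0.04542261 -5.23184915]
 tooth [107.8599203    1.45023455 -17.19003731] 11
 pintop 0 [nan nan nan] nan q nan
0 (np.float64(278.636148601712), np.float64(269.8860876528598)) [544.83844306 -69.40163034 127.54653639]
0.1 (np.float64(276.0512935320937), np.float64(266.9853633682318)) [549.84333714 -64.65141004 131.17637925]
0.2 (np.float64(273.7930687771899), np.float64(263.78444567936253)) [555.33985353 -60.50522302 134.83517109]
0.3 (np.float64(271.8888020001037), np.float64(260.3129404261332)) [561.27307286 -57.00449663 138.48635445]
0.5 (np.float64(269.23481127757793), np.float64(252.69463410511983)) [574.20871822 -52.07253939 145.62041064]<stdin>:11: RuntimeWarning: Mean of empty slice.
  ret = um.true_divide(
```

```bash
python3 - <<'E'
from h import *
from scipy.optimize import least_squares
for n in('top','side'):
    z=np.load(n+'0.npz'); c=(*z['k'],z['E']); P=cloud(z['d'],c).reshape(-1,3); pix=np.mgrid[:420,:560].reshape(2,-1)
    M=np.array([608.,-121,112]); psi=37.
    for i in range(8):
        F=frame(psi); b=(P-M)@F; r=np.hypot(b[:,0],b[:,1])
        k=(np.abs(b[:,2])<2.5)&(r<26)&(r>12)
        s=least_squares(lambda a:np.hypot(b[k,0]-a[0],b[k,1]-a[1])-18,[0,0],loss='soft_l1').x
        h=np.median(b[k,2])
        M=M+F@[s[0],s[1],0]; M[2]=112+0*h
        b=(P-M)@F; kb=(np.abs(b[:,1])<12)&(b[:,0]>40)&(b[:,0]<116)&(b[:,2]>-45)&(b[:,2]<-5)
        g=np.polyfit(b[kb,0],b[kb,1],1); psi+=np.degrees((b[kb,1]*b[kb,0]).sum()/(b[kb,0]**2).sum())
    b=(P-M)@frame(psi); r=np.hypot(b[:,0],b[:,1])
    print(n,M,psi,'rim n',k.sum(),'h',h,'bar',g,kb.sum(),'barx',b[kb,0].max())
    k=(b[:,2]>8)&(b[:,2]<30)&(r>55)&(r<100); m=b[k]; print(' pin',len(m),m.mean(0),m.max(0),'r',np.hypot(*m.mean(0)[:2]),'q',1.75-np.arctan2(m[:,1].mean(),m[:,0].mean()))
    k=(b[:,2]>-30)&(b[:,2]<-8)&(r>32)&(r<66)&(b[:,1]>10); m=b[k]; print(' lever',len(m),m.mean(0),'q',1.75-np.arctan2(m[:,1].mean(),m[:,0].mean()))
    print(' proj M',proj(c,M),'pin top',proj(c,pinpt(M,psi,.15)))
    q=P[(P[:,2]>150)&(P[:,2]<175)&(np.hypot(P[:,0]-624,P[:,1]-164)<16)]; print(' mtop',np.median(q,0),(q.max(0)+q.min(0))/2)
    for lo,hi in((65,90),(90,120),(120,150)):
        q=P[(P[:,2]>lo)&(P[:,2]<hi)&(np.hypot(P[:,0]-624,P[:,1]-164)<20)]; print(lo,len(q),(q.max(0)+q.min(0))/2,np.ptp(q,axis=0))
E
```

```text
top [ 610.0371023  -118.24211701  112.        ] 34.73083293394634 rim n 121 h -0.5890018672164951 bar [ 0.06293764 -5.42458704] 256 barx 113.68921900324571
 pin 61 [-7.25529325 80.93943556 12.29064325] [-0.2137863  88.63556318 15.49381185] r 81.26396193592251 q 0.08980406109598893
 lever 186 [-14.41849621  43.3166747  -22.74751932] q -0.1421230624740375
 proj M (np.float64(305.44484100209695), np.float64(234.44394984573688)) pin top (np.float64(274.6125888538902), np.float64(264.3943439300891))
 mtop [624.4226503  164.80530787 159.47824549] [625.31739936 165.46613903 156.75116461]
65 33 [624.34956006 162.90937077  77.08185513] [15.6785697  12.55374109 23.6529458 ]
90 50 [624.95021038 163.31572486 104.98783019] [17.01809107 12.35073889 29.87856293]
120 45 [624.52398377 161.65170426 135.94657078] [15.88250298 10.49543879 26.27016556]
side [ 607.76855923 -117.32348072  112.        ] 33.4878357109276 rim n 111 h -0.27508699405379705 bar [ 0.06844747 -5.9645244 ] 324 barx 114.60578311500872
 pin 61 [-9.51709032 78.57829345 11.69093025] [-2.29351003 87.55535044 15.0845051 ] r 79.1525312941967 q 0.058674713484091034
 lever 183 [-12.62235645  45.1561341  -23.24726685] q -0.09336631718080168
 proj M (np.float64(257.24048067356114), np.float64(229.55460670575127)) pin top (np.float64(211.7072972785276), np.float64(212.74220466437006))
 mtop [623.17609416 163.21192483 158.66818753] [624.82765333 165.02880339 156.17274102]
65 93 [623.72990892 163.71158834  77.39301935] [17.27248821 20.20542178 24.74697243]
90 107 [624.47710051 163.22491172 105.1416546 ] [17.87237659 16.92074234 29.36161484]
120 117 [624.93914274 164.23299357 134.90929805] [18.42240497 15.0738169  29.79981382]
```

```bash
python3 - <<'E'
from h import *
for n in('top','side'):
    z=np.load(n+'0.npz'); c=(*z['k'],z['E']); P=cloud(z['d'],c).reshape(-1,3); img=z['p'].reshape(-1,3).astype(int)
    k=(np.hypot(P[:,0]-610,P[:,1]+119)<26)&(P[:,2]>90)&(P[:,2]<130)&(img.min(1)>np.percentile(img.min(1)[(np.hypot(P[:,0]-610,P[:,1]+119)<26)&(P[:,2]>90)],60))
    q=P[k]
    for i in range(15):
        A=np.c_[q[:,:2],np.ones(len(q))]; s=np.linalg.lstsq(A,q[:,2],rcond=None)[0]; e=q[:,2]-A@s; q=q[np.abs(e)<max(2.5,np.std(e)*1.8)] if i<14 else q
    print(n,len(q),'grad dir',np.degrees(np.arctan2(s[1],s[0])),'tilt',np.degrees(np.arctan(np.hypot(*s[:2]))),'resid',e.std(),'centre',q.mean(0),(q.max(0)+q.min(0))/2,np.ptp(q,axis=0))
    t=P[(P[:,2]>143)&(P[:,2]<153)&(np.hypot(P[:,0]-698,P[:,1]+57)<25)]; print(' tooth',len(t),t.mean(0),(t.max(0)+t.min(0))/2)
    # bar top: points by height
    for lo in range(100,130,6):
        t=P[(P[:,2]>lo)&(P[:,2]<lo+6)&(P[:,0]>628)&(P[:,0]<720)&(P[:,1]>-115)&(P[:,1]<-40)]; print('  bar',lo,len(t),t.mean(0).round(1))
    t=P[(P[:,2]>80)&(P[:,2]<140)&(P[:,0]<572)&(P[:,0]>520)&(P[:,1]>-90)&(P[:,1]<-35)]; 
    for lo in range(80,136,5):
        k=(t[:,2]>lo)&(t[:,2]<lo+5); print('  pin',lo,k.sum(),t[k].mean(0).round(1) if k.any() else '')
E
```

```text
top 134 grad dir 14.263289235230307 tilt 29.33477883576237 resid 1.2363285517037825 centre [ 608.01324728 -117.63486676  111.39340596] [ 608.91606314 -117.58058995  111.59282216] [32.38930215 37.62811125 21.10912395]
 tooth 44 [694.47882476 -56.28555218 146.8878402 ] [694.84667657 -56.53883968 147.00109149]
  bar 100 62 [647.3 -95.3 103.1]
  bar 106 63 [655.2 -88.7 109.3]
  bar 112 74 [653.9 -91.3 115.3]
  bar 118 52 [678.2 -72.1 121. ]
  bar 124 38 [690.4 -63.4 126.5]
  pin 80 7 [568.6 -53.1  83.7]
  pin 85 5 [568.7 -44.8  85.9]
  pin 90 3 [570.8 -53.1  93.2]
  pin 95 11 [568.8 -51.3  97.8]
  pin 100 12 [567.8 -55.8 102.3]
  pin 105 10 [564.8 -56.9 107.8]
  pin 110 14 [562.2 -55.  112.2]
  pin 115 39 [553.4 -58.8 118. ]
  pin 120 27 [555.9 -57.8 121.1]
  pin 125 0 
  pin 130 0 
  pin 135 0 
side 151 grad dir 10.43414803218125 tilt 27.066510980194785 resid 1.2262651248695546 centre [ 608.17456712 -116.39386979  110.4551244 ] [ 608.89595469 -117.28758244  111.1178676 ] [34.85608476 38.83178984 18.78760485]
 tooth 39 [693.91235068 -56.30562974 146.00641   ] [694.43007767 -56.38058343 146.32886378]
  bar 100 54 [654.5 -89.2 103.1]
  bar 106 52 [664.4 -82.1 109.1]
  bar 112 70 [664.  -84.1 115.2]
  bar 118 52 [682.7 -67.8 121. ]
  bar 124 49 [693.8 -60.2 127.1]
  pin 80 18 [567.2 -59.9  82.2]
  pin 85 15 [564.6 -59.6  87.6]
  pin 90 13 [565.  -60.9  92.3]
  pin 95 19 [561.9 -60.6  97.3]
  pin 100 15 [561.4 -60.9 102. ]
  pin 105 21 [557.4 -62.6 107.4]
  pin 110 20 [554.4 -62.1 112.6]
  pin 115 42 [552.6 -59.4 117.6]
  pin 120 12 [555.4 -57.6 121.1]
  pin 125 0 
  pin 130 0 
  pin 135 0
```

```bash
python3 - <<'E'
from h import *
M=np.array([609,-117.5,112]);
for psi in(12,13.5,15):
    F=frame(psi)
    for n,X in(('tooth',[694.6,-56.5,148.5]),('pin',[554.5,-58,122])):
        b=(np.array(X)-M)@F; print(psi,n,b,np.hypot(*b[:2]),np.arctan2(b[1],b[0]))
z=np.load('top0.npz'); c=(*z['k'],z['E'])
F=frame(13.5); 
for X in([90,62,-15],):print(proj(c,M+F@X),proj(c,[554.5,-58,122]),'pin ray',ray(c,272.7,266.2,122))
E
```

```text
12 tooth [102.26249754  41.86976291 -13.0351276 ] 110.50201558603855 0.38861275051864097
12 pin [-31.45165661  69.53096939  28.04884297] 76.31357944823569 1.9955947077699103
13.5 tooth [103.20105725  39.331642   -13.53416865] 110.44200414281292 0.3641224060945917
13.5 pin [-29.83220965  70.57878259  27.18776775] 76.6245736368848 1.9706999106474625
15 tooth [104.08063207  36.76656514 -14.00184687] 110.38368667571527 0.3395679025076444
15 pin [-28.18909966  71.57822462  26.31411067] 76.9289775039701 1.9459657652885856
(np.float64(261.9264696930561), np.float64(194.08028810684576)) (np.float64(272.27986004536587), np.float64(264.32445425320503)) pin ray [551.18638552 -58.81151893 122.        ]
```

```bash
cat >> h.py <<'E'
from scipy.spatial.transform import Rotation as R
def to(P,yaw=None):
    o=get_obs(); Rm=R.from_euler('xyz',o['tcp_rot'],degrees=True).as_matrix()
    d=Rm.T@(np.asarray(P)-o['eef_pos'])/10; print('t',o['time_s'],'pos',np.round(o['eef_pos'],1),np.round(o['tcp_rot'],2),'F',np.round(o['contact_force'],1),'w',o['gripper_width'],'f',o['finger_force']); print(' shift cm',d.round(2))
    if yaw is not None: print(' turn',np.round(-np.radians((yaw-o['tcp_rot'][2]+180)%360-180),3))
M=np.array([609,-117.5,112]); PSI=14.
def uz(u,z,v=0): a=np.radians(PSI); return [M[0]+u*np.cos(a)-v*np.sin(a),M[1]+u*np.sin(a)+v*np.cos(a),z]
E
python3 -c "
from h import *
to([624.5,164.2,230],194)"
```

```text
t 0.15 pos [245.8 628.3 230.8] [-179.94    0.    158.64] F [0.8 0.  1.1] w 1.004156507740299 f 0.0
 shift cm [-52.18 -29.43   0.11]
 turn -0.617
```

Emit:
drive_tool(steps=[8.5, -4, -2.25, 0, 0, 8.5, -4, -2.25, 0, 0, 8.5, -4, -2.25, 0, 0, 8.5, -4, -2.25, 0, 0, 8.5, -4, -2.25, 0, 0, 8.5, -4, -2.25, 0, 0, 8.5, -4, -2.25, 0, 0, 8.5, -4, -2.25, 0, 0], newtons=25)

```text
time_s: 0.95
eef_pos: [479.1, 342.7, 231.3]
tcp_rot: [-180.0, -0.0, 158.6]
contact_force: [0.8, 0.3, 0.1]
gripper_width: 0.995
finger_force: 0.0
```

Emit:
drive_tool(steps=[8.5, -4, -2.25, 0, 0, 8.5, -4, -2.25, 0, 0, 8.5, -4, -2.25, 0, 0, 8.5, 0, 0, 0, -0.12, 8.5, 0, 0, 0, -0.12, 8.5, 0, 0, 0, -0.12, 8.5, 0, 0, 0, -0.12, 8.5, 0, 0, 0, -0.12])

```text
time_s: 1.75
eef_pos: [565.3, 237.7, 231.1]
tcp_rot: [-180.0, -0.0, -166.7]
contact_force: [0.4, 0.7, 0.1]
gripper_width: 1.001
finger_force: 0.0
```

```bash
python3 -c "
from h import *
to([624.5,164.2,230],194)"
```

```text
t 1.75 pos [565.3 237.7 231.1] [-1.7999e+02 -3.0000e-02 -1.6671e+02] F [0.4 0.7 0.1] w 1.0014772620826813 f 0.0
 shift cm [-4.07 -8.51  0.1 ]
 turn -0.012
```

Emit:
drive_tool(steps=[8.5, -2, -4.25, 0, -0.012, 8.5, -2.07, -4.26, 0, 0, 8.5, 0, 0, 0, 0, 8.5, 0, 0, 3, 0, 8.5, 0, 0, 3, 0, 8.5, 0, 0, 3, 0, 8.5, 0, 0, 2.6, 0, 8.5, 0, 0, 0, 0])

```text
time_s: 2.55
eef_pos: [622.6, 163.8, 111.8]
tcp_rot: [-180.0, -0.3, -166.3]
contact_force: [-1.2, 0.9, -0.2]
gripper_width: 0.998
finger_force: 0.0
```

```bash
python3 - <<'E'
from h import *
to([624.5,164.2,115],194)
for n in('wrist','side'):
    p,d,c=grab(n); cv2.imwrite(f'pics/{n}1.png',np.clip(p[...,::-1]*1.5,0,255).astype(np.uint8))
    P=cloud(d,c).reshape(-1,3)
    if n=='side':
        for lo in (70,85,100): q=P[(P[:,2]>lo)&(P[:,2]<lo+15)&(np.hypot(P[:,0]-624,P[:,1]-164)<20)]; print(lo,len(q),np.round((q.max(0)+q.min(0))/2,1),np.ptp(q,axis=0).round(1))
E
```

```text
t 2.55 pos [622.6 163.8 111.8] [-179.95   -0.34 -166.29] F [-1.2  0.9 -0.2] w 0.9982812048770505 f 0.0
 shift cm [-0.2  -0.01 -0.32]
 turn -0.005
70 54 [624.4 163.3  77.2] [17.9 13.7 13.4]
85 53 [623.9 163.7  92.8] [16.6 15.7 14. ]
100 56 [624.4 164.4 107.4] [19.2 16.  14.7]
```

View pics/wrist1.png

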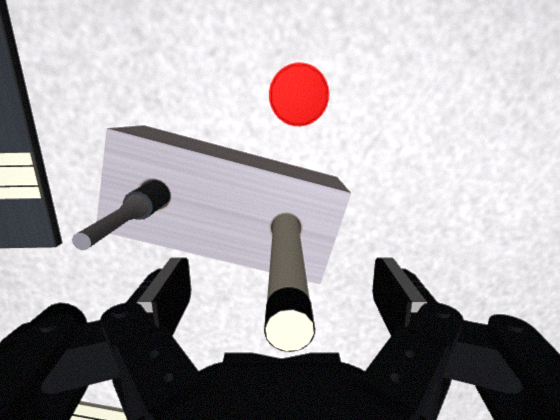

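The wrist view shows the marker's white-topped end at (290,330) centred between the open pads, with the scriber well clear at (140,205). I'm closing now.

Emit:
drive_tool(steps=[8.5, -0.2, 0, 0, 0, 1.2, 0, 0, 0, 0, 1.2, 0, 0, 0, 0, 1.2, 0, 0, 0, 0, 1.2, 0, 0, 0, 0, 1.2, 0, 0, 0, 0, 1.2, 0, 0, 0, 0, 1.2, 0, 0, 0, 0], newtons=30)

```text
time_s: 3.45
eef_pos: [626.7, 165.3, 115.5]
tcp_rot: [180.0, 0.0, -166.3]
contact_force: [-0.5, 2.3, 3.7]
gripper_width: 0.201
finger_force: 29.2
```

Emit:
drive_tool(steps=[1.2, 0, 0, -1, 0, 1.2, 0, 0, -2, 0, 1.2, 0, 0, -3, 0, 1.2, 0, 0, -3, 0, 1.2, 0, 0, -3, 0, 1.2, 0, 0, -2, 0, 1.2, 0, 0, 0, 0, 1.2, 0, 0, 0, 0])

```text
time_s: 4.25
eef_pos: [626.7, 164.6, 255.7]
tcp_rot: [-180.0, 0.0, -166.3]
contact_force: [-0.9, -0.6, -1.6]
gripper_width: 0.197
finger_force: 29.4
```

```bash
python3 - <<'E'
from h import *
o=get_obs(); p0=o['eef_pos']; to(uz(0,230),194)
for n in('side','top'):
    p,d,c=grab(n); cv2.imwrite(f'pics/{n}2.png',np.clip(p[...,::-1]*1.5,0,255).astype(np.uint8))
    P=cloud(d,c).reshape(-1,3)
    for lo in range(int(p0[2])-125,int(p0[2])-10,12): q=P[(P[:,2]>lo)&(P[:,2]<lo+12)&(np.hypot(P[:,0]-p0[0],P[:,1]-p0[1])<25)]; print(n,lo,len(q),(np.round((q.max(0)+q.min(0))/2,1),np.ptp(q,axis=0).round(1)) if len(q) else '')
E
```

```text
t 4.25 pos [626.7 164.6 255.7] [-1.7999e+02  3.0000e-02 -1.6631e+02] F [-0.9 -0.6 -1.6] w 0.19729875865099233 f 29.442874789237976
 shift cm [  8.39 -26.99   2.57]
 turn -0.005
side 130 0 
side 142 11 (array([623.8, 163.6, 149.1]), array([5.1, 4.2, 8.2]))
side 154 27 (array([623.9, 161.7, 160.3]), array([13.3, 15.9, 11.5]))
side 166 48 (array([623.6, 160.4, 172. ]), array([14.9, 12.4, 11.8]))
side 178 53 (array([625.5, 161.9, 184. ]), array([18.3, 15.9, 11.8]))
side 190 52 (array([623.6, 160.9, 196. ]), array([14.7, 13.1, 11.7]))
side 202 51 (array([624.8, 160.8, 208.3]), array([16.2, 14.4, 10.9]))
side 214 52 (array([624.6, 161.9, 220. ]), array([18. , 13.1, 11.8]))
side 226 55 (array([624.4, 161.6, 232.1]), array([16.5, 14.4, 11.6]))
side 238 59 (array([625. , 160.5, 244. ]), array([18.5, 13.7, 11.9]))
top 130 0 
top 142 0 
top 154 9 (array([624.6, 158.1, 162.8]), array([15.5,  7.5,  4.5]))
top 166 24 (array([624.5, 159.2, 171.8]), array([16.4,  9.4, 11.1]))
top 178 30 (array([624.8, 160.8, 184. ]), array([16.9, 13.1, 11.7]))
top 190 26 (array([624.6, 159.2, 196.2]), array([15.7,  9.7, 10.6]))
top 202 25 (array([623.9, 159.6, 207.9]), array([14.6, 10. , 10.9]))
top 214 27 (array([623.3, 159.7, 219.8]), array([13.6, 11.2, 11.5]))
top 226 21 (array([621.7, 160.4, 232.2]), array([10.2, 11.8, 11.2]))
top 238 12 (array([618.9, 161.3, 244.5]), array([ 4.1, 10.6,  9.9]))
```

```bash
python3 -c "
from h import *
to(uz(7.4,255),194);to(uz(7.4,200),194)"
```

```text
t 4.35 pos [626.2 164.6 254.5] [-1.7998e+02 -8.0000e-02 -1.6630e+02] F [0. 1. 0.] w 0.20326133024412446 f 29.442736208438873
 shift cm [  7.61 -27.    -0.03]
 turn -0.005
t 4.35 pos [626.2 164.6 254.5] [-1.7998e+02 -8.0000e-02 -1.6630e+02] F [0. 1. 0.] w 0.20326133024412446 f 29.442736208438873
 shift cm [  7.6  -27.     5.47]
 turn -0.005
```

Emit:
drive_tool(steps=[1.2, 0.5, -2, -1, 0, 1.2, 1.1, -4, 0, 0, 1.2, 1.2, -4.2, 0, 0, 1.2, 1.2, -4.2, 0, 0, 1.2, 1.2, -4.2, 0, 0, 1.2, 1.2, -4.2, 0, 0, 1.2, 0.8, -3, 0, 0, 1.2, 0.4, -1.2, 0, 0])

```text
time_s: 5.15
eef_pos: [615.8, -119.4, 264.4]
tcp_rot: [-180.0, -0.1, -166.5]
contact_force: [-0.9, 0.1, -0.5]
gripper_width: 0.201
finger_force: 29.4
```

```bash
python3 - <<'E'
from h import *
to(uz(7.4,200),194); p0=get_obs()['eef_pos']
for n in('side','top'):
    p,d,c=grab(n); cv2.imwrite(f'pics/{n}3.png',np.clip(p[...,::-1]*1.5,0,255).astype(np.uint8))
    P=cloud(d,c).reshape(-1,3)
    for lo in range(int(p0[2])-110,int(p0[2])-10,20): q=P[(P[:,2]>lo)&(P[:,2]<lo+20)&(np.hypot(P[:,0]-p0[0],P[:,1]-p0[1])<18)]; print(n,lo,len(q),(np.round((q.max(0)+q.min(0))/2,1),np.ptp(q,axis=0).round(1)) if len(q) else '')
cv2.imwrite('pics/s3c.png',cv2.resize(cv2.imread('pics/side3.png')[100:300,150:400],(750,600)))
E
```

```text
t 5.15 pos [ 615.8 -119.4  264.4] [-1.7995e+02 -1.1000e-01 -1.6654e+02] F [-0.9  0.1 -0.5] w 0.20109016094371335 f 29.428055584430695
 shift cm [-0.14  0.35  6.44]
 turn -0.009
side 154 43 (array([ 612.1, -122.7,  164.6]), array([13.2, 12.9, 18.7]))
side 174 115 (array([ 611.6, -122. ,  184. ]), array([14.6, 16.1, 19.5]))
side 194 117 (array([ 613.6, -121.9,  204. ]), array([18.2, 14.7, 19.8]))
side 214 121 (array([ 613.5, -122. ,  224. ]), array([16.5, 15.1, 19.9]))
side 234 132 (array([ 613.1, -121.4,  244. ]), array([15.6, 15.8, 19.9]))
top 154 0 
top 174 0 
top 194 0 
top 214 0 
top 234 0
```

View pics/s3c.png

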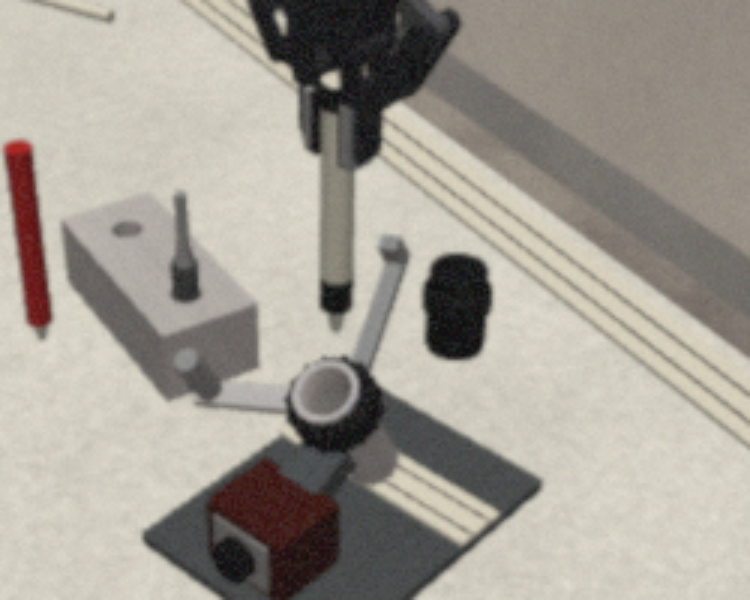

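The crop shows the marker vertical above the mouth, nib at (335,325) over the bore at (325,390), with the lever unmoved on the left and the tooth at (393,245).

Emit:
drive_tool(steps=[1.2, 0, 0.3, 1, 0, 1.2, 0, 0, 2, 0, 1.2, 0, 0, 1, 0, 1.2, 0, 0, 1, 0, 1.2, 0, 0, 0.5, 0, 1.2, 0, 0, 0.5, 0, 1.2, 0, 0, 0.3, 0, 1.2, 0, 0, 0, 0])

```text
time_s: 6.05
eef_pos: [615.9, -111.8, 201.8]
tcp_rot: [180.0, -0.0, -166.3]
contact_force: [0.9, 0.8, -0.5]
gripper_width: 0.2
finger_force: 30.4
```

```bash
python3 - <<'E'
from h import *
# grasp at 129.6 from nib, TCP is 110.6 above the nib when upright => grasp point 19 behind the TCP
g=130
for t in (24,40,60,85,97): 
    print(t); to(uz(-(g-t)*.4695+1.5,112+(g-t)*.883-19),194)
E
```

```text
24
t 6.05 pos [ 615.9 -111.8  201.8] [ 1.7998e+02 -4.0000e-02 -1.6626e+02] F [ 0.9  0.8 -0.5] w 0.2003196368961323 f 30.393328070640564
 shift cm [ 5.63 -0.41  1.52]
 turn -0.004
40
t 6.05 pos [ 615.9 -111.8  201.8] [ 1.7998e+02 -4.0000e-02 -1.6626e+02] F [ 0.9  0.8 -0.5] w 0.2003196368961323 f 30.393328070640564
 shift cm [ 4.88 -0.41  2.93]
 turn -0.004
60
t 6.05 pos [ 615.9 -111.8  201.8] [ 1.7998e+02 -4.0000e-02 -1.6626e+02] F [ 0.9  0.8 -0.5] w 0.2003196368961323 f 30.393328070640564
 shift cm [ 3.94 -0.4   4.7 ]
 turn -0.004
85
t 6.05 pos [ 615.9 -111.8  201.8] [ 1.7998e+02 -4.0000e-02 -1.6626e+02] F [ 0.9  0.8 -0.5] w 0.2003196368961323 f 30.393328070640564
 shift cm [ 2.77 -0.4   6.91]
 turn -0.004
97
t 6.05 pos [ 615.9 -111.8  201.8] [ 1.7998e+02 -4.0000e-02 -1.6626e+02] F [ 0.9  0.8 -0.5] w 0.2003196368961323 f 30.393328070640564
 shift cm [ 2.2  -0.4   7.97]
 turn -0.004
```

Emit:
drive_tool(steps=[1.2, 0, -0.4, 0, 0, 1.2, 0.7, 0, 0, 0, 1.2, 0.7, 0, 0.1, 0, 1.2, 0.7, 0, 0.1, 0, 1.2, 0.7, 0, 0.2, 0, 1.2, 0, 0, 0, 0], newtons=20)

```text
time_s: 6.65
eef_pos: [588.8, -123.5, 198.6]
tcp_rot: [180.0, 0.0, -166.3]
contact_force: [2.2, -0.4, 4.5]
gripper_width: 0.199
finger_force: 31.0
```

```bash
cat > look.py <<'E'
from h import *
import sys
t=float(sys.argv[1]); g=130
to(uz(-(g-t)*.4695+1.5,112+(g-t)*.883-19),194); p0=get_obs()['eef_pos']
p,d,c=grab('side'); cv2.imwrite(f'pics/side_{sys.argv[2]}.png',np.clip(p[...,::-1]*1.5,0,255).astype(np.uint8))
P=cloud(d,c).reshape(-1,3); a=np.radians(PSI)
w=(P-M)@np.array([[np.cos(a),-np.sin(a),0],[np.sin(a),np.cos(a),0],[0,0,1]]); q=w[(np.abs(w[:,1])<14)&(w[:,2]>15)&(w[:,2]<p0[2]-112)&(w[:,0]>-90)&(w[:,0]<30)]
print('marker u,v,z slices')
for lo in range(15,int(p0[2]-112),10):
    k=q[(q[:,2]>lo)&(q[:,2]<lo+10)]
    if len(k)>5: print(lo,len(k),k.mean(0).round(1),np.ptp(k,axis=0).round(1))
E
python3 look.py 24 a
```

```text
t 6.65 pos [ 588.8 -123.5  198.6] [ 1.8000e+02  2.0000e-02 -1.6634e+02] F [ 2.2 -0.4  4.5] w 0.19850228693512129 f 31.030447483062744
 shift cm [2.73 0.08 1.2 ]
 turn -0.006
marker u,v,z slices
15 49 [-12.7  -6.2  19.8] [14.6 15.1  9.9]
25 48 [-14.1  -5.3  29.7] [17.3 15.2  9.8]
35 49 [-15.3  -6.2  40. ] [19.3 14.5  9.8]
45 52 [-17.1  -5.8  50.2] [16.9 13.6  9.4]
55 48 [-19.1  -5.7  60.1] [13.6 15.4  9.3]
65 53 [-19.8  -5.4  69.6] [18.  15.6  9.9]
75 33 [-23.5  -4.3  78.7] [15.9 13.7  9.4]
```

Emit:
drive_tool(steps=[1.2, 0.7, 0, 0.2, 0, 1.2, 0.7, 0, 0.2, 0, 1.2, 0.7, 0, 0.3, 0, 1.2, 0.6, 0, 0.4, 0, 1.2, 0, 0, 0, 0])

```text
time_s: 7.2
eef_pos: [562.6, -129.7, 186.9]
tcp_rot: [180.0, -0.0, -166.3]
contact_force: [1.6, -0.6, 2.3]
gripper_width: 0.199
finger_force: 31.8
```

```bash
python3 look.py 24 b
```

```text
t 7.2 pos [ 562.6 -129.7  186.9] [ 1.7999e+02 -4.0000e-02 -1.6633e+02] F [ 1.6 -0.6  2.3] w 0.1994714293415261 f 31.754345297813416
 shift cm [0.03 0.06 0.03]
 turn -0.006
marker u,v,z slices
15 41 [-19.   -6.8  20.1] [20.2 11.2  9.7]
25 43 [-23.   -7.1  29.8] [18.  10.7  9.2]
35 43 [-27.7  -6.3  39.7] [18.2 16.   9.6]
45 48 [-31.6  -6.5  49.8] [19.  14.8  9.8]
55 42 [-35.1  -7.2  59.7] [15.7 10.3  9.7]
65 7 [-39.3  -3.7  68.6] [20.4 19.7  8.2]
```

Emit:
drive_tool(steps=[1.2, 0.1, 0, 0.4, 0, 1.2, -0.2, 0, 0.5, 0, 1.2, -0.25, 0, 0.5, 0, 1.2, 0, 0, 0, 0])

```text
time_s: 7.65
eef_pos: [567.3, -128.0, 172.6]
tcp_rot: [180.0, -0.0, -166.3]
contact_force: [4.5, 3.0, 0.4]
gripper_width: 0.203
finger_force: 31.9
```

```bash
python3 look.py 40 c
```

```text
t 7.65 pos [ 567.3 -128.   172.6] [ 1.7998e+02 -2.0000e-02 -1.6626e+02] F [4.5 3.  0.4] w 0.2026696818838176 f 31.933475732803345
 shift cm [-0.22  0.01  0.01]
 turn -0.004
marker u,v,z slices
15 42 [-14.9  -5.9  19.8] [20.  10.7  9.8]
25 44 [-19.9  -5.8  29.8] [19.6 13.1  9.9]
35 43 [-24.8  -6.   39.8] [21.9 11.7  9.9]
45 27 [-27.2  -7.4  48.6] [16.   6.4  7.5]
```

Emit:
drive_tool(steps=[1.2, -0.3, 0, 0.4, 0, 1.2, -0.25, 0, 0.45, 0, 1.2, -0.25, 0, 0.45, 0, 1.2, -0.25, 0, 0.45, 0, 1.2, -0.25, 0, 0.45, 0, 1.2, -0.25, 0, 0.45, 0, 1.2, -0.25, 0, 0.45, 0, 1.2, 0, 0, 0, 0])

```text
time_s: 8.5
eef_pos: [584.5, -124.1, 141.5]
tcp_rot: [180.0, -0.0, -166.3]
contact_force: [2.3, 3.2, -0.3]
gripper_width: 0.201
finger_force: 32.0
```

```bash
python3 look.py 85 d
```

```text
t 8.5 pos [ 584.5 -124.1  141.5] [ 1.7999e+02 -4.0000e-02 -1.6628e+02] F [ 2.3  3.2 -0.3] w 0.20108569533083853 f 31.969646215438843
 shift cm [-0.57  0.05  0.88]
 turn -0.005
marker u,v,z slices
15 17 [-8.9 -7.8 16.9] [12.8  3.4  5. ]
```

Emit:
drive_tool(steps=[1.2, -0.25, 0, 0.4, 0, 1.2, -0.25, 0, 0.4, 0, 1.2, -0.25, 0, 0.4, 0, 1.2, -0.2, 0, 0.4, 0, 1.2, 0, 0, 0, 0])

```text
time_s: 9.05
eef_pos: [593.6, -122.0, 125.5]
tcp_rot: [180.0, -0.1, -166.3]
contact_force: [0.6, 1.2, -0.5]
gripper_width: 0.201
finger_force: 32.0
```

```bash
python3 look.py 97 e; python3 -c "
import cv2
cv2.imwrite('pics/se.png',cv2.resize(cv2.imread('pics/side_e.png')[120:300,150:375],(750,600)))"
```

```text
t 9.05 pos [ 593.6 -122.   125.5] [ 1.7999e+02 -5.0000e-02 -1.6629e+02] F [ 0.6  1.2 -0.5] w 0.20148193600208492 f 31.957760453224182
 shift cm [-0.2   0.06  0.34]
 turn -0.005
marker u,v,z slices
```

View pics/se.png

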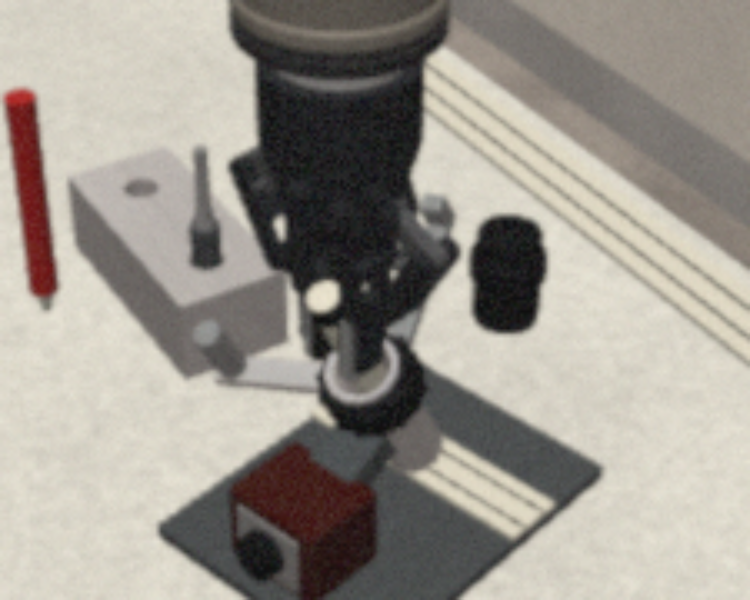

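The crop shows the marker leaning in the barrel between the pads, its top at (322,297), with the pin untouched at (215,345). Releasing.

Emit:
drive_tool(steps=[3, 0, 0, 0, 0, 4, 0, 0, 0, 0, 4.5, 0, 0, 0, 0, 4.5, 0, 0, -2, 0, 4.5, 0, 0, -4, 0, 4.5, 0, 0, -4, 0, 4.5, 0, 0, -3, 0, 4.5, 0, 0, 0, 0])

```text
time_s: 9.9
eef_pos: [595.4, -122.7, 260.8]
tcp_rot: [-179.9, 0.4, -166.3]
contact_force: [0.3, 0.2, -0.1]
gripper_width: 0.526
finger_force: 0.0
```

```bash
python3 - <<'E'
from h import *
o=get_obs(); print(o['eef_pos'],o['gripper_width'])
for n in('side','top'):
    p,d,c=grab(n); np.savez(n+'1.npz',p=p,d=d,E=c[3],k=c[:3])
    P=cloud(d,c).reshape(-1,3); b=(P-M)@frame(PSI); k=b[(np.hypot(b[:,0],b[:,1])<24)&(b[:,2]>8)&(b[:,2]<80)]
    print(n,len(k),k.mean(0),'z99',np.percentile(k[:,2],[50,95,99]), 'xy',[k[(k[:,2]>l)&(k[:,2]<l+12)].mean(0).round(1) for l in(10,22,34)])
    cv2.imwrite(f'pics/{n}f.png',np.clip(p[...,::-1]*1.6,0,255).astype(np.uint8))
    r=np.hypot(b[:,0],b[:,1]); k=b[(b[:,2]>10)&(b[:,2]<32)&(r>58)&(r<98)&(b[:,1]>0)]; print(' pin',len(k),k.mean(0),np.arctan2(k[:,1].mean(),k[:,0].mean()))
a=cv2.imread('pics/sidef.png')[130:290,170:340]; b=cv2.imread('pics/topf.png')[160:290,230:350]
cv2.imwrite('pics/f.png',np.hstack([cv2.resize(a,(425,400)),cv2.resize(b,(370,400))]))
E
```

```text
[ 595.40724959 -122.68129672  260.84981072] 0.5263463417647841
side 229 [-5.86067437 -4.59541251 36.59660072] z99 [40.82171144 50.75509148 51.65707936] xy [array([-5.8, -6.4, 16.1]), array([-6.2, -6.7, 28.2]), array([-6.9, -7.4, 40.7])]
 pin 96 [-33.68156759  68.56266257  20.82539405] 2.027421340530455<stdin>:6: RuntimeWarning: Mean of empty slice.
  ret = um.true_divide(
Traceback (most recent call last):
IndexError: index -1 is out of bounds for axis 0 with size 0
```

```bash
cat >> h.py <<'E'
def way(th,h=17,r=78):
    F=frame(PSI); P=M+F@[r*np.cos(th),r*np.sin(th),h]; t=F@[np.sin(th),-np.cos(th),0]
    return P,np.degrees(np.arctan2(t[1],t[0]))
E
python3 - <<'E'
from h import *
print(get_obs()['joint_pos'].round(1))
for th in(1.98,1.2,.36):
    P,a=way(th); print(th,P.round(1),'top z',(M+frame(PSI)@[78*np.cos(th),78*np.sin(th),25])[2],'y azim',a,'yaw',a+90)
P,a=way(1.98); to([P[0],P[1],200],a+90); to([P[0],P[1],200],a-90)
E
```

```text
[ -8.4  17.1  17.4 100.4  -5.6  63.4 114.5]
1.98 [557.4 -56.6 112.4] top z 119.50385012061709 y azim 40.159273196827876 yaw 130.15927319682788
1.2 [607.9 -42.9 140.3] top z 147.3427894014497 y azim -9.764858114797027 yaw 80.23514188520298
0.36 [657.1 -77.2 161.3] top z 168.34509148611082 y azim -57.61608289471598 yaw 32.38391710528402
t 10.0 pos [ 593.8 -122.2  256.9] [-1.7998e+02  7.0000e-02 -1.6630e+02] F [ 0.6  0.8 -0.9] w 0.528839265354979 f 0.0
 shift cm [2.   7.23 5.68]
 turn 1.109
t 10.0 pos [ 593.8 -122.2  256.9] [-1.7998e+02  7.0000e-02 -1.6630e+02] F [ 0.6  0.8 -0.9] w 0.528839265354979 f 0.0
 shift cm [2.   7.23 5.68]
 turn -2.033
```

Emit:
drive_tool(steps=[3.4, 1, 3.6, 0, 0, 3.4, 1, 3.6, 1, 0, 3.4, 0, 0, 1, 0.14, 3.4, 0, 0, 1, 0.14, 3.4, 0, 0, 1, 0.14, 3.4, 0, 0, 1, 0.14, 3.4, 0, 0, 0, 0.14, 3.4, 0, 0, 0, 0.14])

```text
time_s: 10.8
eef_pos: [556.2, -56.9, 204.7]
tcp_rot: [-179.9, -0.1, 145.2]
contact_force: [0.0, -0.1, 0.8]
gripper_width: 0.397
finger_force: 0.0
```

Emit:
drive_tool(steps=[3.4, 0, 0, 0, 0.14, 3.4, 0, 0, 0, 0.13, 3.4, 0, 0, 0, 0, 3.4, 0, 0, 0, 0])

```text
time_s: 11.2
eef_pos: [556.8, -56.7, 205.5]
tcp_rot: [-179.9, -0.0, 130.3]
contact_force: [-0.4, 0.8, -0.3]
gripper_width: 0.395
finger_force: 0.0
```

```bash
python3 - <<'E'
from h import *
P,a=way(1.98); to([P[0],P[1],200],a+90); to([P[0],P[1],103],a+90)
p,d,c=grab('wrist'); cv2.imwrite('pics/w4.png',np.clip(p[...,::-1]*1.4,0,255).astype(np.uint8))
pt=pinpt(M,PSI,0); 
for th in(1.9,1.98,2.06): print(th,np.round(proj(c,way(th,25)[0]),0))
p,d,c=grab('side'); P=cloud(d,c).reshape(-1,3); b=(P-M)@frame(PSI); k=b[(np.hypot(b[:,0],b[:,1])<24)&(b[:,2]>8)&(b[:,2]<80)]; print('marker out',np.percentile(k[:,2],[95,99]))
E
```

```text
t 11.2 pos [556.8 -56.7 205.5] [-1.7993e+02 -3.0000e-02  1.3035e+02] F [-0.4  0.8 -0.3] w 0.39495207002121296 f 0.0
 shift cm [-0.03  0.05  0.55]
 turn 0.003
t 11.2 pos [556.8 -56.7 205.5] [-1.7993e+02 -3.0000e-02  1.3035e+02] F [-0.4  0.8 -0.3] w 0.39495207002121296 f 0.0
 shift cm [-0.03  0.06 10.25]
 turn 0.003
1.9 [287. 211.]
1.98 [279. 209.]
2.06 [272. 209.]
marker out [50.16721726 50.93001486]
```

View pics/w4.png

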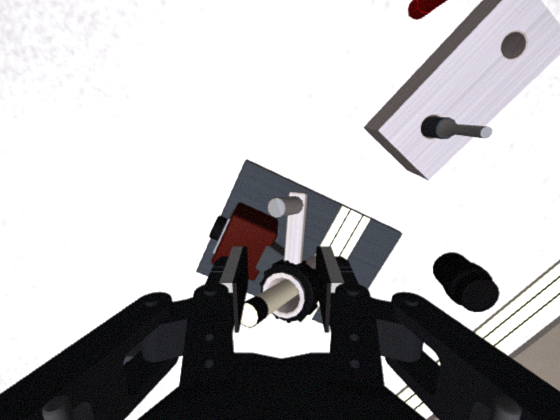

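The wrist view shows the pin's top at (277,207), as predicted for about 1.98–2.0 rad, centred between the pad lines. The marker leans out of the mouth at (270,300) and stands about 50 mm out, so it is home.

Emit:
drive_tool(steps=[3.4, 0, 0, 2.5, 0, 3.4, 0, 0, 2.5, 0, 3.4, 0, 0, 2.5, 0, 3.4, 0, 0, 1.5, 0, 3.4, 0, 0, 0.6, 0, 3.4, 0, 0, 0.5, 0, 3.4, 0, 0, 0, 0])

```text
time_s: 12.0
eef_pos: [557.4, -56.9, 105.5]
tcp_rot: [180.0, 0.0, 130.1]
contact_force: [0.6, -0.2, 0.3]
gripper_width: 0.4
finger_force: 0.0
```

```bash
cat > rows.py <<'E'
from h import *
import sys
# rows from now through the angles; z offset from pin top at -16
a0,a1,n=float(sys.argv[1]),float(sys.argv[2]),int(sys.argv[3])
o=get_obs(); p=np.array(o['eef_pos']); y=o['tcp_rot'][2]; out=[]
print(p.round(1),y,o['contact_force'].round(1),o['gripper_width'])
for th in np.linspace(a0,a1,n+1)[1:]:
    P,a=way(th); P=P.copy(); P[2]=way(th,25)[0][2]-16; yaw=a+90
    Rm=R.from_euler('xyz',[180,0,y],degrees=True).as_matrix(); d=(Rm.T@(P-p)/10).round(2); t=round(float(np.radians((y-yaw+180)%360-180)),3)
    out+=[3.4,*map(float,d),t]; p=p+Rm@d*10; y=y-np.degrees(t)
for i in range(0,len(out),5): print(out[i:i+5])
E
python3 rows.py 1.98 1.0 16
```

```text
[557.4 -56.9 105.5] 130.11976842619126 [ 0.6 -0.2  0.3] 0.3995567926199952
[3.4, 0.01, 0.44, -0.01, 0.066]
[3.4, -0.01, 0.43, -0.22, 0.068]
[3.4, -0.02, 0.43, -0.21, 0.068]
[3.4, -0.01, 0.42, -0.22, 0.068]
[3.4, -0.02, 0.42, -0.23, 0.069]
[3.4, -0.01, 0.43, -0.22, 0.07]
[3.4, -0.02, 0.42, -0.22, 0.069]
[3.4, -0.01, 0.42, -0.23, 0.069]
[3.4, -0.02, 0.42, -0.22, 0.069]
[3.4, -0.01, 0.42, -0.22, 0.069]
[3.4, -0.01, 0.43, -0.22, 0.069]
[3.4, -0.02, 0.43, -0.21, 0.067]
[3.4, -0.01, 0.42, -0.21, 0.067]
[3.4, -0.02, 0.44, -0.21, 0.067]
[3.4, -0.01, 0.43, -0.2, 0.065]
[3.4, -0.02, 0.44, -0.19, 0.065]
```

Emit:
drive_tool(steps=[3.4, 0, 0.43, 0, 0.068, 3.4, -0.01, 0.43, -0.22, 0.068, 3.4, -0.02, 0.43, -0.22, 0.068, 3.4, -0.01, 0.43, -0.22, 0.068, 3.4, -0.02, 0.42, -0.22, 0.069, 3.4, -0.01, 0.42, -0.22, 0.069, 3.4, -0.02, 0.42, -0.22, 0.069, 3.4, -0.01, 0.42, -0.22, 0.069])

```text
time_s: 12.8
eef_pos: [587.9, -43.0, 121.7]
tcp_rot: [180.0, 0.0, 98.6]
contact_force: [-1.8, -2.4, 1.0]
gripper_width: 0.401
finger_force: 1.3
```

```bash
cat > pin.py <<'E'
from h import *
for n in('side','top'):
    p,d,c=grab(n); P=cloud(d,c).reshape(-1,3); b=(P-M)@frame(PSI); r=np.hypot(b[:,0],b[:,1])
    k=b[(b[:,2]>-19)&(b[:,2]<-9)&(r>32)&(r<66)]; th=np.arctan2(k[:,1],k[:,0]); 
    if len(k): m=np.median(th); th=th[np.abs(th-m)<.3]; print(n,'lever',len(th),np.mean(th))
    k=b[(b[:,2]>10)&(b[:,2]<27)&(r>68)&(r<90)]; th=np.arctan2(k[:,1],k[:,0]); print(' pin',len(k),np.median(th) if len(k) else '')
    k=b[(r<22)&(b[:,2]>8)&(b[:,2]<70)]; print(' marker out',np.percentile(k[:,2],[95,99]) if len(k) else '')
    cv2.imwrite(f'pics/{n}_p.png',np.clip(p[...,::-1]*1.5,0,255).astype(np.uint8))
E
python3 pin.py; python3 rows.py 1.49 .27 18
```

```text
side lever 115 1.638910917151564
 pin 173 1.2574821961414169
 marker out [51.13276497 52.03181615]
 pin 0 
 marker out 
[588.3 -42.8 121.7] 98.65397487893401 [-0.  -0.2 -0.7] 0.39620348085864054
[3.4, 0.0, 0.42, -0.18, 0.075]
[3.4, -0.02, 0.47, -0.24, 0.076]
[3.4, -0.01, 0.47, -0.24, 0.075]
[3.4, -0.02, 0.47, -0.24, 0.075]
[3.4, -0.02, 0.48, -0.23, 0.074]
[3.4, -0.02, 0.48, -0.22, 0.072]
[3.4, -0.02, 0.48, -0.22, 0.072]
[3.4, -0.01, 0.48, -0.2, 0.071]
[3.4, -0.02, 0.49, -0.2, 0.069]
[3.4, -0.02, 0.5, -0.19, 0.068]
[3.4, -0.01, 0.5, -0.17, 0.068]
[3.4, -0.02, 0.5, -0.16, 0.066]
[3.4, -0.02, 0.51, -0.15, 0.065]
[3.4, -0.01, 0.51, -0.14, 0.064]
[3.4, -0.02, 0.51, -0.12, 0.063]
[3.4, -0.02, 0.52, -0.1, 0.062]
[3.4, -0.01, 0.52, -0.09, 0.062]
[3.4, -0.02, 0.52, -0.08, 0.061]
```

Emit:
drive_tool(steps=[3.4, -0.01, 0.43, -0.18, 0.075, 3.4, -0.02, 0.47, -0.24, 0.076, 3.4, -0.01, 0.47, -0.24, 0.075, 3.4, -0.02, 0.47, -0.24, 0.075, 3.4, -0.02, 0.48, -0.23, 0.074, 3.4, -0.02, 0.48, -0.22, 0.072, 3.4, -0.02, 0.48, -0.22, 0.072, 3.4, -0.01, 0.48, -0.2, 0.071])

```text
time_s: 13.7
eef_pos: [624.1, -48.1, 138.9]
tcp_rot: [-180.0, -0.0, 64.9]
contact_force: [-3.6, 0.2, 1.3]
gripper_width: 0.402
finger_force: 1.7
```

```bash
python3 pin.py; python3 rows.py 0.95 .36 8
```

```text
side lever 108 1.0243658046570157
 pin 169 0.9905500966597799
 marker out [50.97969685 52.28962253]
 pin 0 
 marker out [51.82985082 52.04235677]
[624.7 -48.2 138.9] 64.94721513942625 [-1.1  0.2  1.1] 0.39582534674846775
[3.4, -0.01, 0.54, -0.26, 0.075]
[3.4, -0.02, 0.54, -0.2, 0.074]
[3.4, -0.02, 0.54, -0.18, 0.073]
[3.4, -0.02, 0.55, -0.18, 0.071]
[3.4, -0.02, 0.56, -0.15, 0.071]
[3.4, -0.02, 0.55, -0.14, 0.069]
[3.4, -0.02, 0.56, -0.13, 0.068]
[3.4, -0.01, 0.57, -0.1, 0.067]
```

Emit:
drive_tool(steps=[3.4, -0.01, 0.54, -0.24, 0.075, 3.4, -0.02, 0.54, -0.2, 0.074, 3.4, -0.02, 0.54, -0.18, 0.073, 3.4, -0.02, 0.55, -0.18, 0.071, 3.4, -0.02, 0.55, -0.15, 0.071, 3.4, -0.02, 0.55, -0.14, 0.069, 3.4, -0.02, 0.55, -0.13, 0.068, 3.4, 0, 0, 0, 0])

```text
time_s: 14.6
eef_pos: [653.7, -72.5, 150.9]
tcp_rot: [180.0, -0.0, 36.3]
contact_force: [0.2, 0.9, 0.7]
gripper_width: 0.395
finger_force: 0.4
```

```bash
python3 pin.py; python3 rows.py 0.43 .3 2; python3 - <<'E'
import cv2
a=cv2.imread('pics/side_p.png')[150:280,190:340]
cv2.imwrite('pics/g.png',cv2.resize(a,(690,598),interpolation=cv2.INTER_CUBIC))
E
```

```text
side lever 149 0.53405252858975
 pin 199 0.472016587973514
 marker out [50.82090485 51.64053128]
 pin 0 
 marker out [51.12147287 51.23958611]
[653.4 -72.2 150.6] 36.435451288322604 [ 0.2  0.2 -0.1] 0.3974952880915834
[3.4, 0.01, 0.58, -0.17, 0.066]
[3.4, -0.01, 0.51, -0.07, 0.059]
```

View pics/g.png

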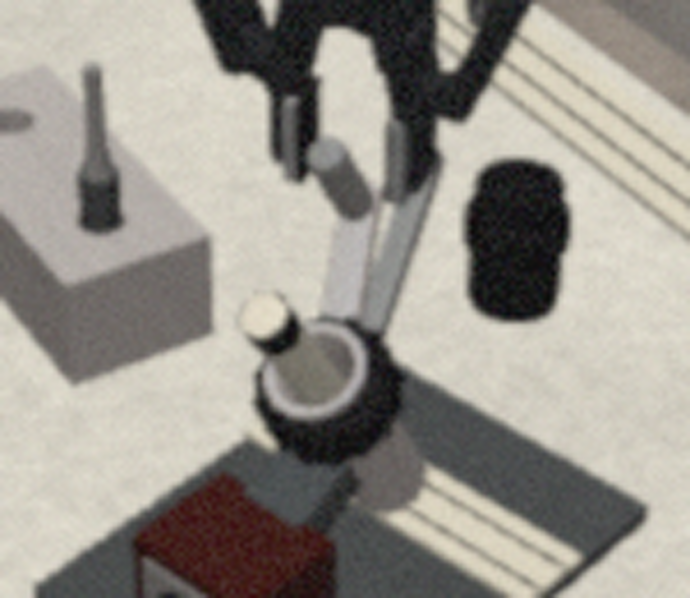

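The crop shows the lever just short of the bar: pin top at (330,155), bar and tooth to its right at about (420,165). The marker stands in the bore.

Emit:
drive_tool(steps=[3.4, 0, 0.5, -0.1, 0.06, 3.4, -0.01, 0.5, -0.07, 0.06, 3.4, 0, 0, 0, 0, 3.4, 0, 0, 0, 0])

```text
time_s: 15.1
eef_pos: [658.9, -80.5, 152.3]
tcp_rot: [180.0, -0.0, 29.5]
contact_force: [1.1, 0.1, -0.6]
gripper_width: 0.401
finger_force: 0.0
```

Emit:
drive_tool(steps=[3.4, 0, -0.4, 0, 0, 3.4, 0, 0, 0, 0, 3.4, 0, 0, -3, 0, 3.4, 0, 0, -4, 0, 3.4, 0, 0, -4, 0, 3.4, 0, 0, 0, 0])

```text
time_s: 15.7
eef_pos: [658.9, -78.2, 267.5]
tcp_rot: [179.8, -0.3, 29.4]
contact_force: [0.2, -1.3, -0.7]
gripper_width: 0.397
finger_force: 0.0
```

```bash
cat > fin.py <<'E'
from h import *
for n in('side','top','wrist'):
    p,d,c=grab(n); P=cloud(d,c).reshape(-1,3); b=(P-M)@frame(PSI); r=np.hypot(b[:,0],b[:,1]); th=np.arctan2(b[:,1],b[:,0])
    f=lambda lo,hi,r0,r1:(b[:,2]>lo)&(b[:,2]<hi)&(r>r0)&(r<r1)&(np.abs(th-.36)<.45)
    for nm,k in(('lever',f(-18,-10,32,64)),('pin',f(18,28,66,90)),('tooth',f(-20,-11,100,118)),('bar',f(-46,-22,40,105))):
        print(n,nm,k.sum(),b[k].mean(0).round(1),'th mean',th[k].mean().round(3),'mid',np.round((th[k].min()+th[k].max())/2,3)) if k.sum()>3 else None
    k=b[(r<22)&(b[:,2]>8)&(b[:,2]<70)]; print(' marker out',np.percentile(k[:,2],[95,99]) if len(k) else '')
    cv2.imwrite(f'pics/{n}_z.png',np.clip(p[...,::-1]*(1.8 if n!='wrist' else 1.2),0,255).astype(np.uint8))
    if n!='wrist':
        print('  tooth/pin px',np.round(proj(c,M+frame(PSI)@[109*np.cos(.36),109*np.sin(.36),-15])),np.round(proj(c,way(.36,25)[0])))
a=cv2.imread('pics/top_z.png')[165:265,250:340]; s=cv2.imread('pics/side_z.png')[160:260,220:310]
cv2.imwrite('pics/z.png',np.hstack([cv2.resize(x,(400,444),interpolation=cv2.INTER_CUBIC) for x in(a,s)]))
E
python3 fin.py
```

```text
side lever 143 [ 43.8  19.  -14.5] th mean 0.41 mid 0.453
side pin 67 [70.3 29.8 23.7] th mean 0.401 mid 0.403
side tooth 46 [100.5  38.8 -15.7] th mean 0.368 mid 0.372
side bar 165 [ 72.9  25.8 -31.7] th mean 0.335 mid 0.34
 marker out [51.19679749 52.24508522]
  tooth/pin px [280. 180.] [267. 183.]
 marker out 
  tooth/pin px [273. 185.] [285. 206.]
wrist lever 233 [ 42.7  15.7 -13.1] th mean 0.357 mid 0.435
wrist pin 333 [73.2 32.1 24.5] th mean 0.413 mid 0.418
wrist tooth 225 [102.   40.  -14.6] th mean 0.373 mid 0.376
wrist bar 316 [ 73.   26.3 -30. ] th mean 0.342 mid 0.36
 marker out [51.43549411 51.77971673]
```

View pics/z.png

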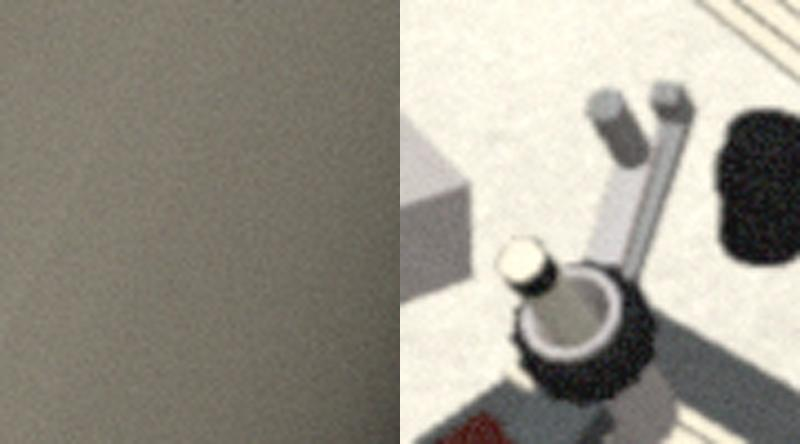

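The side crop shows the pin slightly short of the tooth. The depth from the side and wrist cameras puts the pin at about 0.41 and the tooth at 0.37, so I'll nudge it about 3 mm more.

Emit:
drive_tool(steps=[3.4, 0, 0, 4, 0, 3.4, 0, 0, 4, 0, 3.4, 0, 0, 2.5, 0, 3.4, 0, 0, 0.9, 0, 3.4, 0, 0, 0, 0])

```text
time_s: 16.35
eef_pos: [656.2, -77.2, 146.9]
tcp_rot: [-179.9, 0.2, 29.3]
contact_force: [0.3, 0.6, -0.0]
gripper_width: 0.403
finger_force: 0.0
```

```bash
python3 -c "
from h import *
to([660.3,-82.9,152.5])"
```

```text
t 16.35 pos [656.2 -77.2 146.9] [-1.7995e+02  1.5000e-01  2.9320e+01] F [ 0.3  0.6 -0. ] w 0.40330498850062435 f 0.0
 shift cm [ 0.08  0.69 -0.56]
```

Emit:
drive_tool(steps=[3.4, 0, 0.3, -0.3, 0, 3.4, 0, 0.2, 0, 0, 3.4, 0, 0.2, 0, 0, 3.4, 0, 0, 0, 0, 3.4, 0, 0, 0, 0, 3.4, 0, -0.5, 0, 0, 3.4, 0, 0, 0, 0, 3.4, 0, 0, -3, 0])

```text
time_s: 17.15
eef_pos: [656.2, -78.0, 178.5]
tcp_rot: [-179.9, 0.3, 29.4]
contact_force: [-0.2, -0.1, -0.4]
gripper_width: 0.402
finger_force: 0.0
```

Emit:
drive_tool(steps=[3.4, 0, 0, -4, 0, 3.4, 0, 0, -4, 0, 3.4, 0, 0, -1, 0, 3.4, 0, 0, 0, 0, 3.4, 0, 0, 0, 0])

```text
time_s: 17.65
eef_pos: [657.7, -78.6, 270.4]
tcp_rot: [-180.0, 0.0, 29.3]
contact_force: [0.2, -0.0, -0.3]
gripper_width: 0.4
finger_force: 0.0
```

```bash
python3 fin.py
```

```text
side lever 151 [ 44.6  16.9 -14.6] th mean 0.362 mid 0.372
side pin 70 [71.4 26.8 23.7] th mean 0.359 mid 0.362
side tooth 46 [100.7  38.7 -15.9] th mean 0.367 mid 0.376
side bar 131 [ 74.5  25.7 -31.8] th mean 0.325 mid 0.338
 marker out [51.00756245 51.47761339]
  tooth/pin px [280. 180.] [267. 183.]
 marker out 
  tooth/pin px [273. 185.] [285. 206.]
wrist lever 192 [ 43.2  13.3 -13.1] th mean 0.304 mid 0.394
wrist pin 311 [74.5 29.  24.6] th mean 0.371 mid 0.376
wrist tooth 214 [102.2  40.1 -14.5] th mean 0.374 mid 0.377
wrist bar 215 [ 78.8  29.5 -30.3] th mean 0.356 mid 0.355
 marker out [51.43345282 51.81476464]
```

The pin and tooth angles now agree (0.36–0.37 against 0.37 rad), the marker is home, and the arm is clear.

```bash
python3 -c "
from station import job
print(job.hand_in())"
```

```text
the job is handed in; nothing more can be done
None
```

I handed the job in: by the last camera readings the white marker is fully home in the barrel and let go, and the collar lever is in line with the locked mark (within about 0.01 rad). The arm stands clear, but the hand-in gave no verdict.

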